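# Stand the pick in the serving dish, lift it level and turn it a quarter turn

### The job

Take the wooden pick out of its slanted stand and stand it upright in the blue cup on the serving dish, where the dish rests on the round board, and let go of it. Then lift the dish by the wooden bar of its handle a hand's width up off the board and only then, in the air, turn it about a quarter turn so that the cup with the pick points the same way as the board's handle, keeping the dish level and the clementine loose in its middle all the while. Finish while still holding the dish up, still and level, over the middle of the board; do not put it down, do not touch the clementine, and leave the drinking glass and the spice jar where they are.

Things in the scene. Friction and masses are not known exactly. Their poses are not given: they have to be found in the camera images.
- board: Round wooden serving board, fixed, 260 mm across, 16 mm thick, with one straight flat handle 40 mm wide that reaches 200 mm from the board's centre in the board's own -x direction (roughly towards the robot). Origin: centre of its underside, on the worktop; z up.
- board_handle (a point): Point on top of the board's handle, 160 mm from the board's centre along the board's -x; same axes as the board.
- dish: Loose white serving dish, 170 mm across, rim 31 mm high, 0.36 to 0.54 kg, on the middle of the board. Origin: centre of its underside, z up. The inside slopes 7 degrees down to the middle. A steel bow carries a wooden bar over it. A blue cup is fixed outside the rim on +x, 108 mm out. It starts at the robot's left: +x is 70 to 110 degrees clockwise (from above) of where the board's handle points.
- dish_grip (a point): Centre of the wooden bar of the dish's handle, 108 mm above the dish's underside; grasp here, closing along the dish's y across the 12 mm width. Same axes as the dish. Free space under the bar down to the clementine: 45 mm.
- dish_middle (a point): Lowest point of the dish's inside, on its centre line, 10 mm above the underside; dish's axes.
- cup_mouth (a point): Centre of the mouth of the blue cup, 51 mm above the dish's underside; dish's axes. The cup is 41 mm deep, 19 mm wide inside, flaring to 25 mm at the mouth (outside 31 mm).
- cup_floor (a point): Centre of the cup's inner floor, 10 mm above the dish's underside.
- clementine_center (a point): Centre of the clementine: an orange ball 46 mm across, 50 g, that rolls freely in the dish; it starts in the middle, its centre 23 mm above point dish_middle.
- stand: Dark steel pick stand, fixed: a round foot 72 mm across and 10 mm high with a sleeve (19 mm outside, 42 mm long, 38 mm deep) that leans 20 degrees from the vertical towards the stand's own -x (roughly towards the robot). Origin: centre of its underside. The pick slides out along the sleeve.
- pick_grip (a point): Point on the axis of the wooden pick, 80 mm above its tip: a round stick 10 mm thick and 120 mm long, 20 g, with a red bead 18 mm across at the top (bead's underside 102 mm from the tip). Its z runs along the pick from the tip to the bead. A good place to grasp; the pick starts in the slanted stand, leaning about 20 to 25 degrees.
- pick_tip (a point): Tip (lower end) of the pick.
- pick: The pick; origin at its tip.
- clementine: The clementine; origin at its centre, its axes turn as it rolls.
- glass_1: Clear drinking glass, 81 mm across, 93 mm high, loose; bystander. Origin under its centre.
- spice_jar_2: Spice jar with a dark cap, 41 mm across, 105 mm high, loose; bystander. Origin under its centre.

How it is judged:
On the way, in this order (a step that is already met when the one before it is completed fails the run):
1. the pick stands in the dish's cup, let go, with the dish still on the board (distance between pick_tip and cup_floor below 0.014 m and angle between pick_grip's own z axis and vertical below 0.35 rad and contact force between the fingers and pick below 0.05 N and height (world z) of dish below 0.025 m), for 0.2 s.
2. the dish is lifted at least 45 mm off the board, not yet turned (height (world z) of dish above 0.061 m and angle between the x axis of dish and the x axis of board, either way round above 0.9 rad and horizontal distance between clementine_center and dish_middle below 0.015 m), for 0.1 s.
At the end, for the whole second after the job is handed in: Fingers hold the dish still, 45 mm or more over the board, centres within 60 mm, level to 0.1 rad, cup along the board handle to 0.2 rad; clementine within 15 mm of its middle; pick tip within 14 mm of the cup floor, leaning under 0.35 rad; glass and jar within 30 mm of their start (height (world z) of dish above 0.061 m and contact force between the fingers and dish above 1 N and horizontal distance between dish and board below 0.06 m and angle between the x axis of dish and the x axis of board, either way round below 0.2 rad and x of board_handle in the frame of dish above 0.05 m and angle between dish's own z axis and vertical below 0.1 rad and linear speed of dish below 0.03 m/s and horizontal distance between clementine_center and dish_middle below 0.015 m and distance between clementine_center and dish_middle below 0.035 m and distance between pick_tip and cup_floor below 0.014 m and angle between pick_grip's own z axis and vertical below 0.35 rad and distance of each of glass_1, spice_jar_2 from where it was at the start of the episode below 0.03 m); the arm keeps its last pose, push and grip.
It fails at once if the clementine rolls more than 40 mm from the dish's middle or leaves the dish (horizontal distance between clementine_center and dish_middle above 0.04 m).
It fails at once if the dish is tipped more than 0.2 rad (angle between dish's own z axis and vertical above 0.2 rad).
It fails at once if the robot touches the clementine (contact force between the arm and clementine above 0.5 N).
It fails at once if the fingers touch the clementine (contact force between the fingers and clementine above 0.5 N).
It fails at once if the glass or spice jar is moved by more than 30 mm (distance of any of glass_1, spice_jar_2 from where it was at the start of the episode above 0.03 m).
It also fails if it takes over 66 s, if anything falls off the work surface, if the arm or the gripper's body presses on something with over 40 N, if the wrist force passes 120 N, or if a joint passes its speed limit or range.

### The arm

A 6-joint arm with a two-finger parallel gripper is mounted at the origin on a cart in front of the work surface, level with it; the furniture and walls round the work are solid. World frame = base frame: x ahead of the robot, y to its left, z up, the work surface at z = 0. Lengths are in m, angles in rad, forces in N, time in s.
With the tool pointing down it reaches from about 0.35 to 0.725 m from the base axis. Payload 4.3 kg.
Tool frame: the origin (TCP) lies on the mounting face of the last link; the fingertips stand 173 mm ahead of it and the grasp point (between the pads) lies 155 mm ahead of it; z points along the fingers, y is the line along which they close (so a half turn about z gives the same grasp; the last joint's range is limited). The gripper opens to 85 mm and grips with 20 to 120 N. Pads are 22 mm wide; open, the fingers measure 114 mm over their backs; the gripper's body (76 mm by 85 mm) begins 54 mm behind the grasp point. The pads swing forward as they close: fully open they stand 13 mm farther back than shut.
Start: joints at [-1.283, 0.377, 0.081, 1.274, 0, 1.46], TCP at [0.223, -0.53, 0.405] pointing down, gripper open.
Joint ranges: [-2.72, 2.72], [-0.84, 1.66], [-1.02, 1.22], [-1.77, 2.12], [-1.37, 1.28], [-3.14, 3.14]. Speed limits (rad/s): [2.57, 2.57, 3.14, 3.14, 3.14, 3.14].

### API

Orientations are given as [roll, pitch, yaw] about the fixed x, y, z axes, in that order (R = Rz(yaw) Ry(pitch) Rx(roll)).
In Python, from plant import robot gives the robot as it stands.
- The arm moves only by the tool send_rows, never from a script. Its argument "increments" is one flat list of numbers, 7 for each row, row after row: the closure, from -1 (fully open) to 1 (shut), then the shift along the tool's x, y, z scaled (see below), then the turn, a rotation vector about the tool's x, y, z scaled (see below). A call has 1 to 5 rows; each row shifts and turns the commanded pose from where the row before left it, along the tool's axes as they then stand; what a row does not reach is not made up. The controller multiplies each number of a shift by 4 cm and each number of a turn by 0.15 rad. A row lasts 1/8 s, in which the tool goes at most 62.5 mm and 10.7 degrees, less where a joint would pass 70% of its speed; a pose out of reach is approached as far as the arm can. A call with a number of a shift or a turn outside -1 to 1 is refused whole. A call with a gripper value outside its range is refused whole. The fingers move at their own pace and stop on an object; "newtons" is the grip in N (left out, the last holds). Time passes only in rows, so rows that do not move let the fingers close. It gives the time, the measured TCP pose, the force, the opening and the grip force at its end, in the units of the state.
- robot.observe(): the state, without advancing time (a new reading comes with each control period).
- robot.grab_frame(name): name is "scene" or "top" or "wrist"; returns (picture, depth): 480x640x3 uint8, blue, green, red; 480x640 float32, m along the optical axis (not along the pixel's ray), 0 where there is no reading.
- robot.camera_info(name): a dict with "K" (3x3 intrinsics, pixels), "dist" ([k1, k2, p1, p2, k3] as OpenCV has them; the pictures are not rectified), "world_to_cam" (4x4, takes a point from world to camera coordinates). Camera axes: x right, y down, z forward; pixel columns grow to the right and rows downward; lengths in m; the calibration is good to about 2 mm. A picture is of the moment at which its call begins: read the wrist's pose just before it. camera_info takes no time and is no camera call; for the wrist camera it gives the pose at the moment of the call.
- robot.hand_in(): hands the job in; it is judged then, once.
Trained networks look in the newest picture that a camera, given by its name, has taken for a name from the list of things; names that differ only in an ending like _2 or _b are one class to them, and where a whole thing is asked for, a point or a joint stands for the part that bears it (a point fixed in the world has none). Each returns a list of dicts, best first, with "score" (0 to 1); they miss things now and then, are a little off and sometimes report something else, mostly with a low value. They report only what shows in the picture. A call takes as long as a camera call.
- robot.find_in(query, camera): "location" ([x, y, z] in m, in world coordinates, good to about 4 mm: the middle of the surface that is visible of it).
- robot.masks_of(query, camera): "region" (480x640 bool, what is visible of it).
The state is a dict: "time": time; "joint_positions": joint angles; "joint_velocities": joint speeds; "effort": joint torques, N m; "tool_pos": TCP position; "tool_rot": TCP orientation; "contact_force": force on the tool from outside, world axes, zero at the start; "wrist_torque": the same for the moment, N m; "width": finger opening in m; "grip_force": force on a finger pad.
Only numpy, scipy, OpenCV 4.12 (cv2) and the standard library are available. Lean on these libraries where they do the work, as an engineer would, in place of code of your own. Each camera call takes 0.05 s, during which the arm holds its last target. There are 200 camera calls.

## Working session

There is one attempt and no reset: what is moved stays moved. The work goes in short steps, Python scripts to look and compute and a tool call to move; the robot and the scene stay as the last step left them, time stands still between calls to the robot, and variables do not carry over. Pictures are saved under pics/ and viewed, at most 10 in all, crops included, and the job is handed in when it is done.

Besides the shell and the picture viewer there is one more tool, called as name(argument=value, ...), one argument or row to a line, values as JSON. send_rows: Moves the arm, as the interface text tells. Shifts and turns lie within -1 to 1; 1 stands for 4 cm of shift or 0.15 rad of turn. Its arguments: {"type":"object","properties":{"increments":{"type":"array","items":{"type":"number"}},"newtons":{"type":"number"}},"required":["increments"]}

```bash
mkdir -p pics; ls
cat > h.py <<'E'
import numpy as np, cv2
from scipy.spatial.transform import Rotation as R
from plant import robot
def pts(cam,mask=None,frame=None):
    im,d=frame if frame is not None else robot.grab_frame(cam)
    ci=robot.camera_info(cam);K=np.array(ci["K"]);D=np.array(ci["dist"]);W=np.linalg.inv(np.array(ci["world_to_cam"]))
    v,u=np.nonzero((d>0)&(mask if mask is not None else True))
    n=cv2.undistortPoints(np.c_[u,v].astype(np.float64)[:,None],K,D)[:,0]
    z=d[v,u].astype(float);P=np.c_[n*z[:,None],z]
    return P@W[:3,:3].T+W[:3,3],im[v,u]
def pose():
    s=robot.observe();return s,np.array(s["tool_pos"]),R.from_euler("xyz",s["tool_rot"])
def rel(p,Rt):
    s,p0,R0=pose()
    return R0.inv().apply(np.array(p)-p0)/.04,(R0.inv()*Rt).as_rotvec()/.15
E
python3 - <<'E'
from h import *
s=robot.observe();print(s)
for c in("scene","top"):
    im,d=robot.grab_frame(c);cv2.imwrite(f"pics/{c}0.png",im);np.savez(f"{c}0.npz",im=im,d=d)
    for q in("board","dish","dish_grip","cup_mouth","clementine","stand","pick","glass_1","spice_jar_2"):
        print(c,q,[(np.round(r["location"],3).tolist(),round(r["score"],2)) for r in robot.find_in(q,c)[:2]])
E
```

```text
pics
{'time': 0.0, 'joint_positions': array([-1.28330188e+00,  3.78045528e-01,  7.96309958e-02,  1.27440905e+00,
        1.02170002e-05,  1.46049720e+00]), 'joint_velocities': array([ 3.04147757e-04, -4.52056674e-05, -1.24960383e-03, -4.03295503e-04,
       -1.16074601e-03, -1.05368231e-03]), 'effort': array([-7.57616544e-04, -4.63603556e+01,  2.69875377e+01,  2.08847481e-02,
       -4.90376055e-05, -7.38037812e-06]), 'tool_pos': array([ 0.2226659 , -0.52980246,  0.40377251]), 'tool_rot': array([-3.13957884e+00, -2.33306476e-04,  3.97793334e-01]), 'contact_force': array([0.24773102, 0.68694746, 0.45541535]), 'wrist_torque': array([ 0.00068285, -0.01907381, -0.00313673]), 'grip_force': 0.0, 'width': 0.08542443812429196}
scene board [([0.462, -0.353, 0.014], 0.7)]
scene dish [([0.53, -0.351, 0.035], 0.62), ([0.461, -0.356, 0.018], 0.46)]
scene dish_grip [([0.528, -0.349, 0.04], 0.76)]
scene cup_mouth [([0.528, -0.35, 0.038], 0.61)]
scene clementine [([0.516, -0.357, 0.055], 0.75)]
scene stand [([0.622, -0.038, 0.008], 0.95)]
scene pick [([0.597, -0.034, 0.101], 0.41)]
scene glass_1 [([0.731, -0.101, 0.063], 0.9)]
scene spice_jar_2 [([0.427, 0.02, 0.064], 0.63)]
top board [([0.512, -0.312, 0.015], 0.81), ([0.768, -0.083, 0.038], 0.5)]
top dish [([0.536, -0.352, 0.035], 0.82)]
top dish_grip [([0.541, -0.354, 0.033], 0.74)]
top cup_mouth [([0.539, -0.352, 0.032], 0.22)]
top clementine [([0.526, -0.349, 0.067], 0.81)]
top stand [([0.624, -0.033, 0.011], 0.75), ([0.438, 0.026, 0.106], 0.51)]
top pick [([0.768, -0.083, 0.037], 0.54)]
top glass_1 [([0.764, -0.084, 0.037], 0.63)]
top spice_jar_2 [([0.436, 0.027, 0.105], 0.68)]
```

View pics/scene0.png

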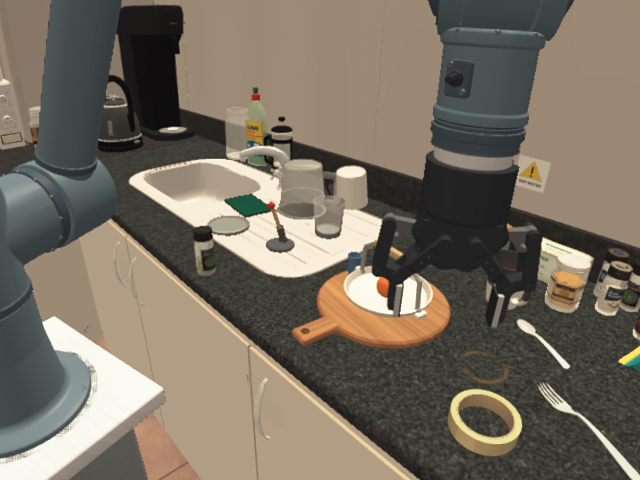

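View pics/top0.png

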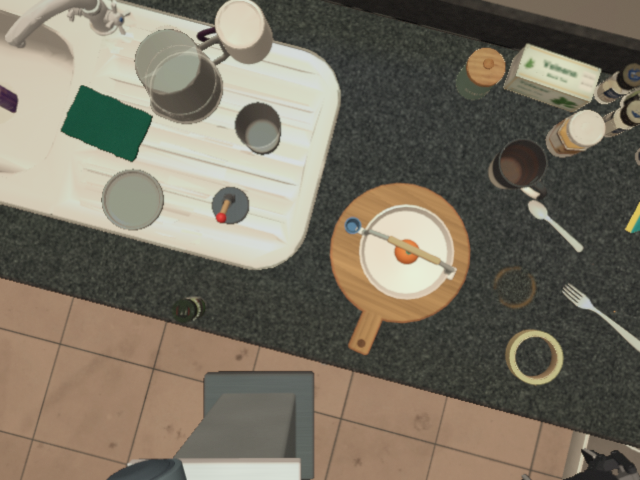

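The top view shows the board centre at about (400,252), its handle end at (362,345), the cup at (353,226), the bar from (365,232) to (450,270), and the stand at (231,205). The pick's bead is at (221,217). The glass (258,128) is behind the stand and the jar (187,308) is in front of it.

Run:
```python
from h import *
for c in("top","scene"):
    f=np.load(f"{c}0.npz");im,d=f["im"],f["d"]
    v,u=np.mgrid[:480,:640]
    def P(m): return pts(c,m,(im,d))
    hsv=cv2.cvtColor(im,cv2.COLOR_BGR2HSV);H,S,V=[hsv[...,i].astype(int) for i in range(3)]
    def win(a,b,e,g): return (u>a)&(u<b)&(v>e)&(v<g)
    if c=="top": wb,wc,wd,ws=win(205,250,185,235),win(335,372,210,240),win(320,475,180,355),win(205,255,180,230)
    else: wb,wc,wd,ws=win(260,300,195,255),win(340,372,245,280),win(290,455,230,350),win(260,300,195,255)
    p,_=P(wb&((H<8)|(H>172))&(S>180)&(V>90)); p=p[p[:,2]>.08] if len(p) else p
    print(c,"bead",len(p),p.mean(0),p.min(0),p.max(0))
    p,_=P(wc&(H>95)&(H<125)&(S>100)); print("cup",len(p),np.median(p,0),p.min(0),p.max(0))
    top=p[p[:,2]>.055];print("cup rim",len(top),(top.min(0)+top.max(0))/2)
    p,col=P(wd); b=p[(p[:,2]>.108)&(p[:,2]<.14)]
    if len(b)>5:
        m=b.mean(0);w,V2=np.linalg.eigh(np.cov(b[:,:2].T));a=V2[:,1];t=(b[:,:2]-m[:2])@a
        print("bar",len(b),m,a,np.degrees(np.arctan2(a[1],a[0])),t.min(),t.max(),"mid",m[:2]+a*(t.min()+t.max())/2,"zmed",np.median(b[:,2]))
    # board : brown, z ~ .016
    q=p[(p[:,2]>.010)&(p[:,2]<.021)&(col[:,0]<col[:,2]*.75)&(col[:,2]>90)]
    if c=="top":
        (cx,cy),r=cv2.minEnclosingCircle(q[:,:2].astype(np.float32)); print("brown",len(q),q.min(0),q.max(0))
        c0=np.array([.53,-.35])
        for _ in range(10):
            rr=np.linalg.norm(q[:,:2]-c0,axis=1);e=q[(rr>.0)&(rr<.135)]
            hull=cv2.convexHull(e[:,:2].astype(np.float32))[:,0]
            (x,y),r=cv2.minEnclosingCircle(hull);c0=np.array([x,y])
        h=q[np.linalg.norm(q[:,:2]-c0,axis=1)>.145];hm=h.mean(0)[:2]
        print("board",c0,r,"handle",hm,np.degrees(np.arctan2(*(hm-c0)[::-1])))
    p,col=P(ws); k=p[(p[:,2]>.025)&(p[:,2]<.16)]
    for z in np.arange(.02,.17,.01):
        e=k[abs(k[:,2]-z)<.005]
        if len(e): print(round(z,3),len(e),e.mean(0).round(4))
    e=p[(p[:,2]>.005)&(p[:,2]<.015)&(col.max(1)<110)];print("foot",len(e),(e.min(0)+e.max(0))/2,np.ptp(e,0))
```

```text
top bead 46 [ 0.58922641 -0.03255789  0.1290054 ] [ 0.58351739 -0.03864079  0.1236971 ] [ 0.59566864 -0.02581654  0.13445365]
cup 5 [ 0.58429775 -0.255673    0.0246132 ] [ 0.58247296 -0.25935632  0.024022  ] [ 0.58804665 -0.25203629  0.0252076 ]Traceback (most recent call last):
  File "<stdin>", line 13, in <module>
    return umr_minimum(a, axis, None, out, keepdims, initial, where)
ValueError: zero-size array to reduction operation minimum which has no identity
```

Run:
```python
from h import *
for c in("top","scene"):
    f=np.load(f"{c}0.npz");im,d=f["im"],f["d"]
    v,u=np.mgrid[:480,:640]
    def P(m): return pts(c,m,(im,d))
    def win(a,b,e,g): return (u>a)&(u<b)&(v>e)&(v<g)
    I=im.astype(int)
    if c=="top": wc,wd,ws=win(335,372,210,240),win(320,475,180,355),win(205,255,180,230)
    else: wc,wd,ws=win(340,372,245,280),win(290,455,230,350),win(260,300,195,255)
    p,_=P(wc&(I[...,0]>I[...,2]+25)); print(c,"cup",len(p),np.median(p,0),p.min(0),p.max(0))
    t=p[p[:,2]>.055]
    if len(t)>3:print("rim",len(t),(t.min(0)+t.max(0))/2,np.ptp(t,0))
    p,col=P(wd); b=p[(p[:,2]>.108)&(p[:,2]<.14)]
    if len(b)>5:
        m=b.mean(0);w,V2=np.linalg.eigh(np.cov(b[:,:2].T));a=V2[:,1];t=(b[:,:2]-m[:2])@a
        print("bar",len(b),m,np.degrees(np.arctan2(a[1],a[0])),t.min(),t.max(),"mid",m[:2]+a*(t.min()+t.max())/2,"zmed",np.median(b[:,2]))
    if c=="top":
        q=p[(p[:,2]>.010)&(p[:,2]<.021)&(col[:,0]<col[:,2]*.75)&(col[:,2]>90)]
        c0=np.array([.53,-.35])
        for _ in range(10):
            e=q[np.linalg.norm(q[:,:2]-c0,axis=1)<.135]
            (x,y),r=cv2.minEnclosingCircle(e[:,:2].astype(np.float32));c0=np.array([x,y])
        h=q[np.linalg.norm(q[:,:2]-c0,axis=1)>.145];hm=h.mean(0)[:2]
        print("board",c0,r,"handle",hm,np.degrees(np.arctan2(*(hm-c0)[::-1])))
    p,col=P(ws); k=p[(p[:,2]>.02)&(p[:,2]<.16)]
    for z in np.arange(.02,.17,.01):
        e=k[abs(k[:,2]-z)<.005]
        if len(e): print(round(z,3),len(e),e.mean(0).round(4))
    e=p[(p[:,2]>.005)&(p[:,2]<.015)&(col.max(1)<110)];print("foot",len(e),(e.min(0)+e.max(0))/2,np.ptp(e,0))
```

```text
top cup 161 [ 0.58281074 -0.25517065  0.05195578] [ 0.56862462 -0.2673795   0.02187429] [ 0.5936701  -0.24090235  0.0700605 ]
rim 78 [ 0.58114736 -0.25414092  0.06254558] [0.02504548 0.02647715 0.01502985]
bar 592 [ 0.53477764 -0.34964603  0.12629872] 64.81349171683082 -0.07595062720123401 0.07224503063875493 mid [ 0.53398915 -0.35132268] zmed 0.12898283500663155
board [ 0.52813178 -0.34448141] 0.13500083982944489 handle [ 0.37497132 -0.2735994 ] 155.16550056176544
0.02 13 [ 0.6392 -0.0295  0.0225]
0.03 15 [ 0.6358 -0.0319  0.0306]
0.04 16 [ 0.633  -0.0303  0.0391]
0.05 26 [ 0.6269 -0.0305  0.0507]
0.06 48 [ 0.624  -0.0291  0.0581]
0.07 12 [ 0.617  -0.03    0.0704]
0.08 10 [ 0.6139 -0.0299  0.0794]
0.09 15 [ 0.6083 -0.0312  0.0897]
0.1 12 [ 0.6036 -0.0305  0.1002]
0.11 9 [ 0.6002 -0.0318  0.1088]
0.12 14 [ 0.587  -0.0318  0.1238]
0.13 79 [ 0.5889 -0.0308  0.129 ]
foot 754 [ 0.62372197 -0.02898456  0.01032676] [0.06791016 0.06728363 0.00928723]
scene cup 169 [ 0.5732676  -0.25582539  0.05741812] [ 0.56606494 -0.27080455  0.02688405] [ 0.59580495 -0.24259204  0.06743747]
rim 103 [ 0.58093494 -0.2566983   0.06122447] [0.02974001 0.02821251 0.01242601]
bar 159 [ 0.53192977 -0.35168568  0.12280625] 64.87669350832854 -0.07338245041546561 0.06756238344477339 mid [ 0.53069426 -0.35432041] zmed 0.1247378345883377
0.02 49 [0.7372 0.0301 0.0225]
0.03 87 [0.7472 0.0324 0.0301]
0.04 89 [0.741  0.0285 0.0403]
0.05 98 [0.7391 0.0285 0.0499]
0.06 68 [0.7395 0.023  0.0593]
0.07 18 [ 0.6605 -0.0157  0.069 ]
0.08 15 [ 0.6063 -0.0343  0.0799]
0.09 15 [ 0.6025 -0.0344  0.0896]
0.1 15 [ 0.5971 -0.0356  0.0999]
0.11 12 [ 0.5937 -0.0352  0.1086]
0.12 30 [ 0.5852 -0.0368  0.1207]
0.13 18 [ 0.5876 -0.0353  0.1276]
foot 394 [0.70335136 0.05965075 0.00996784] [0.23319814 0.25120572 0.00988579]
```

```bash
cat >> h.py <<'E'
def down(yaw_deg,tilt=0): # tilt: rotation about world y (deg) applied after
    return R.from_euler("y",tilt,degrees=True)*R.from_euler("z",yaw_deg,degrees=True)*R.from_euler("x",180,degrees=True)
def plan(p,Rt,n,clo):
    s,p0,R0=pose();rv=(R0.inv()*Rt).as_rotvec()/n;p=np.array(p);Rc=R0;c=p0
    print("t",round(s["time"],2),"from",p0.round(4),"dist",np.linalg.norm(p-p0).round(4))
    for i in range(n):
        d=(p-p0)/n;print([clo]+np.round(Rc.inv().apply(d)/.04,2).tolist()+np.round(rv/.15,2).tolist());Rc=Rc*R.from_rotvec(rv)
E
python3 - <<'E'
from h import *
T=down(64,-23);plan(np.array([.601,-.033,.095])-T.apply([0,0,.255]),T,15,-1)
E
```

```text
t 1.0 from [ 0.2227 -0.5301  0.4048] dist 0.5748
[-1, 0.75, -0.58, 0.12, -0.13, 0.13, -0.32]
[-1, 0.77, -0.55, 0.13, -0.13, 0.13, -0.32]
[-1, 0.8, -0.52, 0.14, -0.13, 0.13, -0.32]
[-1, 0.82, -0.48, 0.14, -0.13, 0.13, -0.32]
[-1, 0.84, -0.44, 0.15, -0.13, 0.13, -0.32]
[-1, 0.85, -0.41, 0.16, -0.13, 0.13, -0.32]
[-1, 0.87, -0.37, 0.17, -0.13, 0.13, -0.32]
[-1, 0.88, -0.33, 0.18, -0.13, 0.13, -0.32]
[-1, 0.89, -0.29, 0.19, -0.13, 0.13, -0.32]
[-1, 0.9, -0.25, 0.2, -0.13, 0.13, -0.32]
[-1, 0.91, -0.22, 0.22, -0.13, 0.13, -0.32]
[-1, 0.91, -0.18, 0.23, -0.13, 0.13, -0.32]
[-1, 0.92, -0.14, 0.25, -0.13, 0.13, -0.32]
[-1, 0.92, -0.1, 0.26, -0.13, 0.13, -0.32]
[-1, 0.91, -0.06, 0.28, -0.13, 0.13, -0.32]
```

send_rows(
  increments=[-1, 0.75, -0.58, 0.12, -0.13, 0.13, -0.32, -1, 0.77, -0.55, 0.13, -0.13, 0.13, -0.32, -1, 0.8, -0.52, 0.14, -0.13, 0.13, -0.32, -1, 0.82, -0.48, 0.14, -0.13, 0.13, -0.32, -1, 0.84, -0.44, 0.15, -0.13, 0.13, -0.32],
)

```text
time: 1.62
tool_pos: [0.3162, -0.3631, 0.3795]
tool_rot: [3.032, -0.085, 0.644]
contact_force: [0.3, -0.0, 0.5]
width: 0.0855
grip_force: 0.0
```

send_rows(
  increments=[-1, 0.85, -0.41, 0.16, -0.13, 0.13, -0.32, -1, 0.87, -0.37, 0.17, -0.13, 0.13, -0.32, -1, 0.88, -0.33, 0.18, -0.13, 0.13, -0.32, -1, 0.89, -0.29, 0.19, -0.13, 0.13, -0.32, -1, 0.9, -0.25, 0.2, -0.13, 0.13, -0.32],
)

```text
time: 2.25
tool_pos: [0.4083, -0.1974, 0.3536]
tool_rot: [2.905, -0.14, 0.899]
contact_force: [0.2, -0.4, 0.0]
width: 0.0853
grip_force: 0.0
```

send_rows(
  increments=[-1, 0.91, -0.22, 0.22, -0.13, 0.13, -0.32, -1, 0.91, -0.18, 0.23, -0.13, 0.13, -0.32, -1, 0.92, -0.14, 0.25, -0.13, 0.13, -0.32, -1, 0.92, -0.1, 0.26, -0.13, 0.13, -0.32, -1, 0.91, -0.06, 0.28, -0.13, 0.13, -0.32],
)

```text
time: 2.88
tool_pos: [0.4999, -0.0308, 0.3267]
tool_rot: [2.767, -0.161, 1.16]
contact_force: [0.5, -1.0, -0.4]
width: 0.0852
grip_force: 0.0
```

send_rows(
  increments=[-1, 0, 0, 0, 0, 0, 0, -1, 0, 0, 0, 0, 0, 0],
)

```text
time: 3.12
tool_pos: [0.4992, -0.0322, 0.3266]
tool_rot: [2.769, -0.161, 1.158]
contact_force: [-0.1, -0.8, -0.7]
width: 0.0852
grip_force: 0.0
```

Run:
```python
from h import *
s,p,Ro=pose();print(p,s["tool_rot"],s["joint_positions"].round(2))
im,d=robot.grab_frame("wrist");cv2.imwrite("pics/w1.png",im);np.savez("w1.npz",im=im,d=d)
P,col=pts("wrist",None,(im,d))
m=(abs(P[:,0]-.61)<.06)&(abs(P[:,1]+.033)<.035)&(P[:,2]>.02)&(P[:,2]<.15)
k=P[m];cc=col[m].astype(int)
for z in np.arange(.03,.14,.01):
    e=k[abs(k[:,2]-z)<.005]
    if len(e): print(round(z,3),len(e),e.mean(0).round(4),e.min(0).round(3),e.max(0).round(3))
r=(cc[:,2]>100)&(cc[:,1]<60);print("red",r.sum(),k[r].mean(0),k[r].min(0),k[r].max(0))
```

```text
[ 0.49915    -0.03218909  0.32663169] [ 2.76948464 -0.16067913  1.15809979] [-0.21  0.08 -0.57  0.52  0.07  1.82]
0.03 78 [ 0.6343 -0.0219  0.0303] [ 0.624 -0.033  0.025] [ 0.644 -0.019  0.035]
0.04 82 [ 0.6313 -0.0231  0.0404] [ 0.62  -0.035  0.035] [ 0.64  -0.02   0.045]
0.05 181 [ 0.6254 -0.0253  0.0513] [ 0.615 -0.036  0.045] [ 0.637 -0.02   0.055]
0.06 279 [ 0.6257 -0.0271  0.0585] [ 0.615 -0.038  0.055] [ 0.634 -0.02   0.065]
0.07 75 [ 0.6179 -0.0264  0.0701] [ 0.61  -0.03   0.066] [ 0.624 -0.025  0.075]
0.08 86 [ 0.6135 -0.0269  0.0801] [ 0.605 -0.032  0.075] [ 0.619 -0.025  0.085]
0.09 95 [ 0.6085 -0.0269  0.0901] [ 0.601 -0.031  0.085] [ 0.614 -0.025  0.095]
0.1 114 [ 0.6039 -0.0272  0.1001] [ 0.596 -0.033  0.095] [ 0.61  -0.025  0.105]
0.11 78 [ 0.6008 -0.0275  0.1085] [ 0.596 -0.032  0.105] [ 0.605 -0.026  0.113]
0.12 120 [ 0.5877 -0.0258  0.1233] [ 0.582 -0.037  0.12 ] [ 0.599 -0.022  0.125]
0.13 834 [ 0.5903 -0.0298  0.1292] [ 0.583 -0.039  0.125] [ 0.599 -0.022  0.133]
red 748 [ 0.58930965 -0.02883574  0.12854702] [ 0.58266859 -0.03750984  0.12022689] [ 0.59738119 -0.02235541  0.13308722]
```

View pics/w1.png

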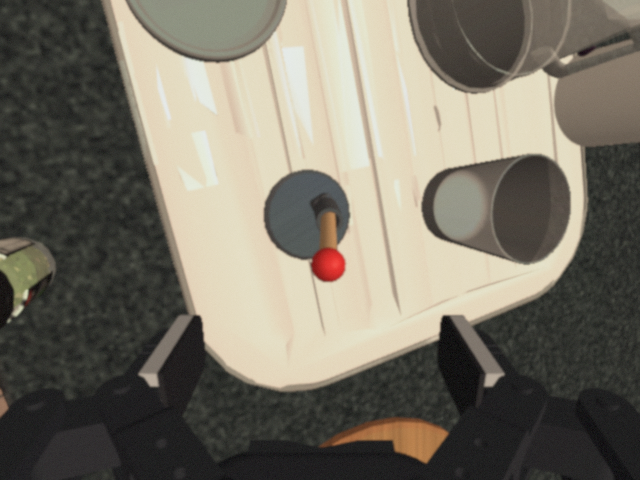

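The wrist view shows the bead at (328,264) and the stem running up to the sleeve at (323,205). Both sit midway between the fingers, so I'll go down along the pick axis.

Run:
```python
from h import *
T=down(64,-24);plan(np.array([.602,-.030,.096])-T.apply([0,0,.155]),T,4,-1)
```

```text
t 3.17 from [ 0.4992 -0.0326  0.3268] dist 0.0977
[-1, 0.02, -0.0, 0.61, -0.02, 0.03, 0.02]
[-1, 0.02, -0.0, 0.61, -0.02, 0.03, 0.02]
[-1, 0.02, -0.0, 0.61, -0.02, 0.03, 0.02]
[-1, 0.02, -0.01, 0.61, -0.02, 0.03, 0.02]
```

send_rows(
  increments=[-1, 0.02, 0, 0.61, -0.02, 0.03, 0.02, -1, 0.02, 0, 0.61, -0.02, 0.03, 0.02, -1, 0.02, 0, 0.61, -0.02, 0.03, 0.02, -1, 0.02, 0, 0.61, -0.02, 0.03, 0.02, -1, 0, 0, 0, 0, 0, 0],
)

```text
time: 3.8
tool_pos: [0.5389, -0.0306, 0.2362]
tool_rot: [2.761, -0.181, 1.151]
contact_force: [-1.2, 0.1, 0.1]
width: 0.0852
grip_force: 0.0
```

send_rows(
  increments=[1, 0, 0, 0, 0, 0, 0, 1, 0, 0, 0, 0, 0, 0, 1, 0, 0, 0, 0, 0, 0, 1, 0, 0, 0, 0, 0, 0, 1, 0, 0, 0, 0, 0, 0],
  newtons=30,
)

```text
time: 4.42
tool_pos: [0.5399, -0.0296, 0.2382]
tool_rot: [2.757, -0.183, 1.154]
contact_force: [-0.4, -0.4, 1.1]
width: 0.0122
grip_force: 29.1
```

send_rows(
  increments=[1, 0, 0, 0, 0, 0, 0, 1, 0, 0, 0, 0, 0, 0, 1, 0, 0, 0, 0, 0, 0],
)

```text
time: 4.8
tool_pos: [0.54, -0.0297, 0.238]
tool_rot: [2.757, -0.183, 1.154]
contact_force: [-0.7, -0.4, 3.1]
width: 0.0117
grip_force: 29.1
```

send_rows(
  increments=[1, 0, 0, -0.3, 0, 0, 0, 1, 0, 0, -0.5, 0, 0, 0, 1, 0, 0, -0.7, 0, 0, 0, 1, 0, 0, -0.7, 0, 0, 0, 1, 0, 0, -0.3, 0, 0, 0],
)

```text
time: 5.42
tool_pos: [0.4983, -0.0298, 0.3306]
tool_rot: [2.756, -0.183, 1.154]
contact_force: [0.7, 0.1, 0.6]
width: 0.0122
grip_force: 29.6
```

Run:
```python
from h import *
print(robot.observe()["width"],robot.observe()["grip_force"])
T=down(64,0);plan(np.array([.580,-.255,.19])-T.apply([0,0,.155]),T,8,1)
```

```text
0.012171049311726996 29.581393897533417
t 5.42 from [ 0.4983 -0.0298  0.3306] dist 0.24
[1, -0.52, 0.53, 0.06, 0.32, -0.16, 0.0]
[1, -0.52, 0.54, 0.05, 0.32, -0.16, 0.0]
[1, -0.52, 0.54, 0.04, 0.32, -0.16, 0.0]
[1, -0.52, 0.54, 0.02, 0.32, -0.16, 0.0]
[1, -0.52, 0.54, 0.01, 0.32, -0.16, 0.0]
[1, -0.52, 0.54, -0.0, 0.32, -0.16, 0.0]
[1, -0.52, 0.54, -0.02, 0.32, -0.16, 0.0]
[1, -0.52, 0.54, -0.03, 0.32, -0.16, 0.0]
```

send_rows(
  increments=[1, -0.52, 0.53, 0.06, 0.32, -0.16, 0, 1, -0.52, 0.54, 0.05, 0.32, -0.16, 0, 1, -0.52, 0.54, 0.04, 0.32, -0.16, 0, 1, -0.52, 0.54, 0.02, 0.32, -0.16, 0],
)

```text
time: 5.92
tool_pos: [0.5396, -0.1431, 0.3357]
tool_rot: [2.956, -0.09, 1.126]
contact_force: [0.6, -0.2, -0.8]
width: 0.0119
grip_force: 29.6
```

send_rows(
  increments=[1, -0.52, 0.54, 0.01, 0.32, -0.16, 0, 1, -0.52, 0.54, 0, 0.32, -0.16, 0, 1, -0.52, 0.54, -0.02, 0.32, -0.16, 0, 1, -0.52, 0.54, -0.03, 0.32, -0.16, 0, 1, 0, 0, 0, 0, 0, 0],
)

```text
time: 6.55
tool_pos: [0.581, -0.2566, 0.3418]
tool_rot: [-3.136, 0.005, 1.116]
contact_force: [-0.5, 0.1, -0.0]
width: 0.0119
grip_force: 29.6
```

Run:
```python
from h import *
s,p,Ro=pose();print(p,Ro.apply([0,0,1]),s["width"])
g=p+Ro.apply([0,0,.155]);print("grip",g)
fr=[]
for c in("wrist","scene"):
    im,d=robot.grab_frame(c);fr.append(im)
    P,col=pts(c,None,(im,d));I=col.astype(int)
    m=(abs(P[:,0]-g[0])<.03)&(abs(P[:,1]-g[1])<.03)&(P[:,2]>.085)&(P[:,2]<.172)
    for z in np.arange(.09,.175,.01):
        e=P[m&(abs(P[:,2]-z)<.005)]
        if len(e):print(c,round(z,3),len(e),e.mean(0).round(4),np.ptp(e,0).round(3))
    b=(I[:,0]>I[:,2]+25)&(abs(P[:,0]-.58)<.04)&(abs(P[:,1]+.255)<.04)&(P[:,2]>.0)&(P[:,2]<.08)
    e=P[b];print(c,"cup",len(e))
    e=e[e[:,2]>.058]
    if len(e):print((e.min(0)+e.max(0))/2,np.ptp(e,0),cv2.minEnclosingCircle(e[:,:2].astype(np.float32)))
    q=P[(P[:,2]>.115)&(P[:,2]<.136)&(abs(P[:,0]-.533)<.06)&(abs(P[:,1]+.352)<.085)]
    if len(q)>20:
        mm=q.mean(0);w,V=np.linalg.eigh(np.cov(q[:,:2].T));a=V[:,1];t=(q[:,:2]-mm[:2])@a
        print("bar",len(q),mm,np.degrees(np.arctan2(a[1],a[0])),"mid",mm[:2]+a*(t.min()+t.max())/2,np.ptp(t),np.percentile(q[:,2],[5,50,95]))
cv2.imwrite("pics/w2.png",np.hstack([cv2.resize(fr[0],(400,300)),cv2.resize(fr[1][130:330,280:480],(300,300))]))
```

```text
[ 0.58100337 -0.2566425   0.34176009] [-0.0074771  -0.00193688 -0.99997017] 0.011947321438600245
grip [ 0.57984442 -0.25694272  0.18676471]
wrist 0.1 1 [ 0.5821 -0.2536  0.1043] [0. 0. 0.]
wrist 0.11 48 [ 0.5811 -0.2525  0.1103] [0.009 0.005 0.01 ]
wrist 0.12 134 [ 0.5812 -0.252   0.12  ] [0.009 0.007 0.01 ]
wrist 0.13 172 [ 0.5811 -0.2522  0.1299] [0.01  0.007 0.01 ]
wrist 0.14 187 [ 0.5809 -0.2522  0.1401] [0.01  0.006 0.01 ]
wrist 0.15 212 [ 0.5807 -0.2524  0.15  ] [0.009 0.007 0.01 ]
wrist 0.16 250 [ 0.5805 -0.2525  0.16  ] [0.009 0.006 0.01 ]
wrist 0.17 277 [ 0.5805 -0.2527  0.169 ] [0.021 0.024 0.007]
wrist cup 1616
[ 0.58208297 -0.25287767  0.06346353] [0.02896321 0.02963333 0.01091509] ((0.5822775959968567, -0.25259777903556824), 0.01520031038671732)
bar 138 [ 0.53975025 -0.34389119  0.1307316 ] 48.9994173294674 mid [ 0.5496535  -0.33249903] 0.04358656488615786 [0.1290991  0.1310833  0.13204649]
scene 0.09 12 [ 0.5648 -0.2839  0.0894] [0.005 0.006 0.009]
scene 0.1 16 [ 0.568  -0.2762  0.1011] [0.017 0.032 0.009]
scene 0.11 17 [ 0.5754 -0.2604  0.1105] [0.014 0.032 0.009]
scene 0.12 20 [ 0.5749 -0.2584  0.1197] [0.005 0.009 0.01 ]
scene 0.13 24 [ 0.5749 -0.2594  0.1296] [0.009 0.01  0.01 ]
scene 0.14 22 [ 0.5752 -0.2597  0.1398] [0.008 0.008 0.01 ]
scene 0.15 23 [ 0.5745 -0.2591  0.1498] [0.007 0.009 0.009]
scene 0.16 25 [ 0.5749 -0.2598  0.16  ] [0.01 0.01 0.01]
scene 0.17 30 [ 0.573  -0.2596  0.1691] [0.021 0.028 0.006]
scene cup 170
[ 0.5809215  -0.25697198  0.06331836] [0.02796972 0.02824916 0.01051401] ((0.5812684893608093, -0.25672733783721924), 0.01527209673076868)
bar 388 [ 0.52795325 -0.3600802   0.12540274] 64.79106601363874 mid [ 0.53072602 -0.35419014] 0.11775549996114737 [0.11731211 0.1262678  0.13115917]
```

View pics/w2.png

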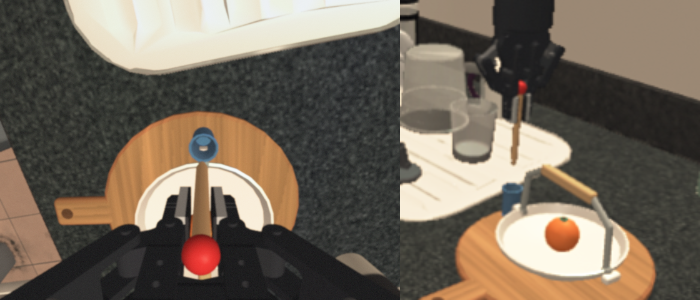

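The pick hangs vertically, about 4 mm short of the cup centre along the dish's x. The clementine is centred. Next I correct the offset and insert the pick.

Run:
```python
from h import *
s,p,Ro=pose()
plan(p+[.0015,.003,-.076],down(64),5,1)
```

```text
t 6.65 from [ 0.5803 -0.2547  0.3423] dist 0.0761
[1, 0.02, 0.0, 0.38, -0.01, 0.01, 0.0]
[1, 0.02, 0.0, 0.38, -0.01, 0.01, 0.0]
[1, 0.02, 0.0, 0.38, -0.01, 0.01, 0.0]
[1, 0.02, 0.0, 0.38, -0.01, 0.01, 0.0]
[1, 0.02, 0.0, 0.38, -0.01, 0.01, 0.0]
```

send_rows(
  increments=[1, 0.02, 0, 0.38, -0.01, 0, 0, 1, 0.02, 0, 0.38, -0.01, 0, 0, 1, 0.02, 0, 0.38, 0, 0, 0, 1, 0, 0, 0.38, 0, 0, 0, 1, 0, 0, 0.3, 0, 0, 0],
)

```text
time: 7.28
tool_pos: [0.5809, -0.2527, 0.269]
tool_rot: [-3.139, 0.005, 1.118]
contact_force: [-0.7, -0.4, -0.1]
width: 0.0121
grip_force: 29.6
```

send_rows(
  increments=[1, 0, 0, 0, 0, 0, 0, 1, 0, 0, 0, 0, 0, 0],
)

```text
time: 7.52
tool_pos: [0.5814, -0.2532, 0.2707]
tool_rot: [-3.141, 0.005, 1.118]
contact_force: [0.2, 0.4, -0.1]
width: 0.0117
grip_force: 29.6
```

send_rows(
  increments=[1, 0, 0, 0.1, 0, 0, 0, 1, 0, 0, 0.08, 0, 0, 0, 1, 0, 0, 0, 0, 0, 0],
)

```text
time: 7.9
tool_pos: [0.5815, -0.2532, 0.2637]
tool_rot: [-3.142, 0.005, 1.118]
contact_force: [-0.6, 0.2, 1.8]
width: 0.0124
grip_force: 29.3
```

send_rows(
  increments=[0.5, 0, 0, 0, 0, 0, 0, 0, 0, 0, 0, 0, 0, 0, -0.3, 0, 0, 0, 0, 0, 0, -0.3, 0, 0, 0, 0, 0, 0, -0.3, 0, 0, 0, 0, 0, 0],
)

```text
time: 8.52
tool_pos: [0.5812, -0.253, 0.2631]
tool_rot: [-3.14, 0.005, 1.118]
contact_force: [-0.1, 0.9, -1.0]
width: 0.0555
grip_force: 0.0
```

Run:
```python
from h import *
s,p,Ro=pose();print(p,s["width"],s["contact_force"])
im,d=robot.grab_frame("scene");cv2.imwrite("pics/s3.png",cv2.resize(im[170:350,280:480],(600,540)))
P,col=pts("scene",None,(im,d));I=col.astype(int)
r=(I[:,2]>100)&(I[:,1]<50)&(I[:,0]<60)&(abs(P[:,0]-.58)<.04)&(abs(P[:,1]+.255)<.04);print("bead",r.sum(),P[r].mean(0),P[r].max(0))
```

```text
[ 0.58115349 -0.25300605  0.26308443] 0.05549633670943779 [-0.10626145  0.91907142 -0.9686203 ]
bead 25 [ 0.57413733 -0.25730378  0.13825122] [ 0.57795883 -0.25160185  0.14231017]
```

View pics/s3.png

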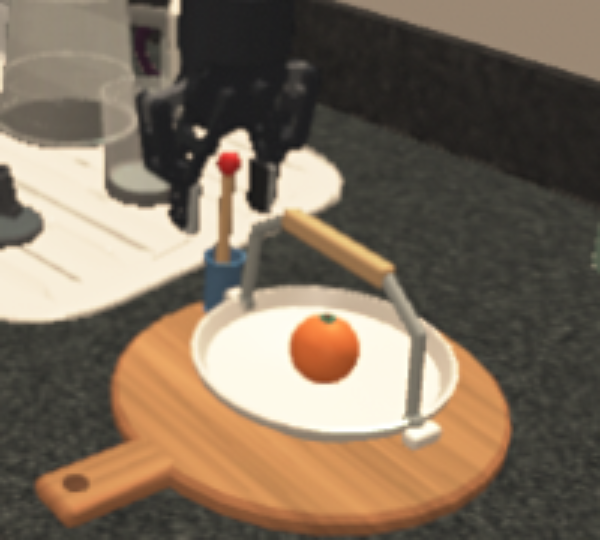

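The pick stands in the cup with its bead at about (228,162) in the crop, centred between the open fingers. The clementine is centred. I'll rise and move over the bar.

send_rows(
  increments=[-0.3, 0, 0, -0.4, 0, 0, 0, -0.3, 0, 0, -0.8, 0, 0, 0, -0.3, 0, 0, -0.8, 0, 0, 0, -0.5, 0, 0, -0.6, 0, 0, 0, -1, -0.3, 0, 0, 0, 0, 0],
)

```text
time: 9.2
tool_pos: [0.5771, -0.2636, 0.3707]
tool_rot: [3.137, 0.005, 1.119]
contact_force: [0.0, -0.4, -0.4]
width: 0.0799
grip_force: 0.0
```

send_rows(
  increments=[-1, -0.7, 0, 0, 0, 0, 0, -1, -0.8, 0, 0, 0, 0, 0, -1, -0.6, 0, 0, 0, 0, 0, -1, -0.25, 0, 0, 0, 0, 0, -1, 0, 0, 0, 0, 0, 0],
)

```text
time: 9.82
tool_pos: [0.5348, -0.3484, 0.3673]
tool_rot: [-3.14, 0.004, 1.117]
contact_force: [-1.1, -0.3, 0.2]
width: 0.0858
grip_force: 0.0
```

Run:
```python
from h import *
s,p,Ro=pose();print(s["time"],p,s["tool_rot"],s["joint_positions"].round(2))
im,d=robot.grab_frame("wrist");cv2.imwrite("pics/w4.png",im)
P,col=pts("wrist",None,(im,d));I=col.astype(int)
q=P[(P[:,2]>.118)&(P[:,2]<.14)&(abs(P[:,0]-.533)<.06)&(abs(P[:,1]+.352)<.085)]
mm=q.mean(0);w,V=np.linalg.eigh(np.cov(q[:,:2].T));a=V[:,1];t=(q[:,:2]-mm[:2])@a
print("bar",len(q),mm,np.degrees(np.arctan2(a[1],a[0])),"mid",mm[:2]+a*(t.min()+t.max())/2,np.ptp(t),np.percentile(q[:,2],[5,50,95]))
o=(I[:,2]>150)&(I[:,1]<130)&(I[:,0]<70)&(P[:,2]>.04)&(P[:,2]<.09)&(np.hypot(P[:,0]-.533,P[:,1]+.352)<.04);e=P[o]
if len(e):print("clem",len(e),e.mean(0),(e.min(0)+e.max(0))/2,e.max(0))
b=(I[:,0]>I[:,2]+25)&(abs(P[:,0]-.58)<.04)&(abs(P[:,1]+.255)<.04)&(P[:,2]>.058)&(P[:,2]<.08);e=P[b]
if len(e):print("cup",(e.min(0)+e.max(0))/2,np.ptp(e,0))
```

```text
9.825 [ 0.53484763 -0.34836886  0.36733425] [-3.13974178  0.00446088  1.11679164] [-0.68  0.52  0.21  1.26 -0.    1.35]
bar 3887 [ 0.53967356 -0.34440391  0.12968211] 64.64894961578167 mid [ 0.53648134 -0.35114157] 0.12156612864954058 [0.12123535 0.13077358 0.13205353]
clem 1302 [ 0.53557191 -0.3466097   0.06373305] [ 0.53720254 -0.34898033  0.06200702] [ 0.55812015 -0.32869059  0.07230349]
cup [ 0.58273277 -0.25580967  0.06338569] [0.02883663 0.02444104 0.01076036]
```

View pics/w4.png

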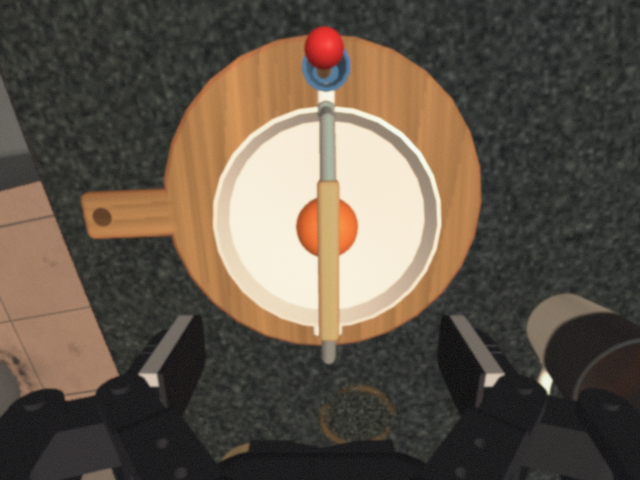

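The bar runs along column ~329, between the fingers. The clementine at (327,227) is centred, and the pick at (325,48) is standing in the cup. I'll go down onto the bar.

Run:
```python
from h import *
plan([.536,-.351,.279],down(64.6),4,-1)
```

```text
t 9.88 from [ 0.5352 -0.3478  0.3675] dist 0.0885
[-1, -0.01, 0.01, 0.55, -0.0, 0.01, -0.02]
[-1, -0.01, 0.01, 0.55, -0.0, 0.01, -0.02]
[-1, -0.01, 0.01, 0.55, -0.0, 0.01, -0.02]
[-1, -0.02, 0.01, 0.55, -0.0, 0.01, -0.02]
```

send_rows(
  increments=[-1, -0.01, 0.01, 0.5, 0, 0.01, -0.02, -1, -0.01, 0.01, 0.6, 0, 0.01, -0.02, -1, -0.01, 0.01, 0.6, 0, 0.01, -0.02, -1, -0.02, 0.01, 0.5, 0, 0, 0, -1, 0, 0, 0, 0, 0, 0],
)

```text
time: 10.5
tool_pos: [0.5353, -0.349, 0.2778]
tool_rot: [-3.136, -0.001, 1.128]
contact_force: [-0.7, 0.3, 0.0]
width: 0.0855
grip_force: 0.0
```

send_rows(
  increments=[0, 0, 0, 0, 0, 0, 0, 0.4, 0, 0, 0, 0, 0, 0, 0.6, 0, 0, 0, 0, 0, 0, 1, 0, 0, 0, 0, 0, 0, 1, 0, 0, 0, 0, 0, 0],
  newtons=60,
)

```text
time: 11.12
tool_pos: [0.5359, -0.351, 0.2801]
tool_rot: [3.141, 0.001, 1.127]
contact_force: [2.2, -1.3, 0.2]
width: 0.011
grip_force: 61.8
```

send_rows(
  increments=[1, 0, 0, 0, 0, 0, 0, 1, 0, 0, 0, 0, 0, 0, 1, 0, 0, 0, 0, 0, 0, 1, 0, 0, 0, 0, 0, 0],
  newtons=110,
)

```text
time: 11.62
tool_pos: [0.5359, -0.3509, 0.2803]
tool_rot: [3.141, 0.001, 1.127]
contact_force: [3.5, -3.0, 2.5]
width: 0.0101
grip_force: 107.7
```

send_rows(
  increments=[1, 0, 0, -0.03, 0, 0, 0, 1, 0, 0, -0.06, 0, 0, 0, 1, 0, 0, -0.1, 0, 0, 0, 1, 0, 0, -0.12, 0, 0, 0, 1, 0, 0, -0.15, 0, 0, 0],
)

```text
time: 12.25
tool_pos: [0.5353, -0.3504, 0.2981]
tool_rot: [-3.139, 0.0, 1.127]
contact_force: [0.3, 0.2, -5.1]
width: 0.0098
grip_force: 107.3
```

```bash
cat > chk.py <<'E'
from h import *
import sys
s,p,Ro=pose();print(s["time"],p,s["tool_rot"],s["contact_force"],s["wrist_torque"],s["width"])
ims=[]
for c in("scene","top"):
    im,d=robot.grab_frame(c);P,col=pts(c,None,(im,d));I=col.astype(int);r=np.hypot(P[:,0]-p[0],P[:,1]-p[1]);ims.append(im)
    o=(I[:,2]>150)&(I[:,1]<130)&(I[:,0]<70)&(I[:,1]>50)&(r<.06)&(P[:,2]>.03);o&=P[:,2]<p[2]-.175
    w=(I.min(1)>150)&(r<.10)&(P[:,2]>.03)&(P[:,2]<p[2]-.18);W=P[w]
    top=W[(np.hypot(W[:,0]-p[0],W[:,1]-p[1])>.07)]
    print(c,"clem",o.sum(),P[o].mean(0).round(4) if o.any() else 0,"dish white",len(W))
    if len(top)>30:
        A=np.c_[top[:,:2]-p[:2],np.ones(len(top))];k=np.linalg.lstsq(A,top[:,2],rcond=None)[0];print("rim plane slope",k.round(3))
    b=(I[:,0]>I[:,2]+25)&(r<.14)&(r>.08)&(P[:,2]>.03)&(P[:,2]<p[2]-.19)
    if b.any():print("cup",b.sum(),P[b].mean(0).round(3))
cv2.imwrite(f"pics/{sys.argv[1]}.png",np.hstack([cv2.resize(ims[0][130:370,260:500],(400,400)),cv2.resize(ims[1][140:380,280:520],(400,400))]))
E
python3 chk.py c1
```

```text
12.25 [ 0.53531814 -0.35044163  0.29809196] [-3.13920009e+00  2.55959264e-04  1.12677106e+00] [ 0.2835098   0.15240092 -5.1065453 ] [-0.02887104  0.05731067  0.00783931] 0.009829896216182762
scene clem 308 [ 0.518  -0.3572  0.072 ] dish white 2721
rim plane slope [-0.032 -0.006  0.06 ]
cup 135 [ 0.573 -0.257  0.071]
top clem 76 [ 0.5291 -0.3345  0.0796] dish white 2669
rim plane slope [0.031 0.036 0.057]
cup 56 [ 0.582 -0.259  0.078]
```

View pics/c1.png

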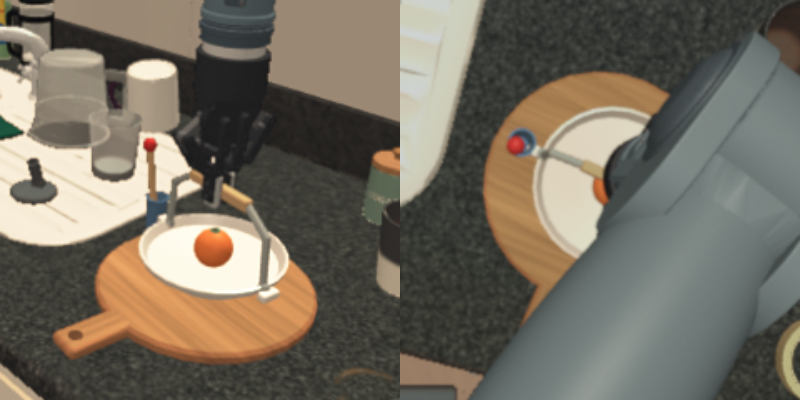

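The dish is off the board and looks level, with the clementine near the middle at about (213,247) in the left half and the pick upright. I'll continue the lift.

send_rows(
  increments=[1, 0, 0, -0.17, 0, 0, 0, 1, 0, 0, -0.2, 0, 0, 0, 1, 0, 0, -0.2, 0, 0, 0, 1, 0, 0, -0.2, 0, 0, 0, 1, 0, 0, -0.2, 0, 0, 0],
)

```text
time: 12.98
tool_pos: [0.5356, -0.3506, 0.3376]
tool_rot: [-3.14, 0.0, 1.127]
contact_force: [-0.3, 0.7, -5.9]
width: 0.01
grip_force: 107.4
```

send_rows(
  increments=[1, 0, 0, -0.2, 0, 0, 0, 1, 0, 0, -0.2, 0, 0, 0, 1, 0, 0, -0.15, 0, 0, 0, 1, 0, 0, -0.1, 0, 0, 0, 1, 0, 0, -0.05, 0, 0, 0],
)

```text
time: 13.6
tool_pos: [0.5357, -0.3506, 0.3651]
tool_rot: [-3.14, 0.0, 1.127]
contact_force: [0.3, 0.4, -4.9]
width: 0.0098
grip_force: 107.4
```

send_rows(
  increments=[1, 0, 0, 0, 0, 0, 0, 1, 0, 0, 0, 0, 0, 0, 1, 0, 0, 0, 0, 0, 0, 1, 0, 0, 0, 0, 0, 0],
)

```text
time: 14.1
tool_pos: [0.5356, -0.3506, 0.3648]
tool_rot: [-3.14, 0.0, 1.127]
contact_force: [0.1, 0.1, -5.8]
width: 0.01
grip_force: 107.4
```

```bash
python3 chk.py c2
```

```text
14.1 [ 0.53558921 -0.35056357  0.36475072] [-3.1399415e+00  4.1174035e-04  1.1268366e+00] [ 0.13612945  0.11463432 -5.77481336] [-0.08595532  0.02416699 -0.01262072] 0.010037016231207728
scene clem 324 [ 0.5188 -0.3572  0.1386] dish white 2532
rim plane slope [-0.028 -0.015  0.126]
cup 135 [ 0.573 -0.258  0.139]
top clem 106 [ 0.5286 -0.3355  0.1465] dish white 3148
rim plane slope [0.029 0.033 0.123]
cup 67 [ 0.582 -0.258  0.145]
```

send_rows(
  increments=[1, 0, 0, 0, 0, 0, -0.1, 1, 0, 0, 0, 0, 0, -0.2, 1, 0, 0, 0, 0, 0, -0.3, 1, 0, 0, 0, 0, 0, -0.4, 1, 0, 0, 0, 0, 0, -0.4],
)

```text
time: 14.82
tool_pos: [0.5356, -0.3506, 0.3649]
tool_rot: [-3.14, 0.0, 1.34]
contact_force: [0.0, -0.3, -5.4]
width: 0.0096
grip_force: 107.4
```

send_rows(
  increments=[1, 0, 0, 0, 0, 0, -0.4, 1, 0, 0, 0, 0, 0, -0.4, 1, 0, 0, 0, 0, 0, -0.4, 1, 0, 0, 0, 0, 0, -0.4, 1, 0, 0, 0, 0, 0, -0.4],
)

```text
time: 15.45
tool_pos: [0.5356, -0.3506, 0.3649]
tool_rot: [-3.14, -0.0, 1.64]
contact_force: [-0.3, -0.6, -5.5]
width: 0.0101
grip_force: 107.4
```

```bash
python3 chk.py c3
```

```text
15.45 [ 0.53564329 -0.35059437  0.36489769] [-3.14017720e+00 -2.44681162e-04  1.63982453e+00] [-0.34554997 -0.63818252 -5.4962286 ] [-0.00826132 -0.01226484 -0.02130978] 0.010104192400050302
scene clem 333 [ 0.5199 -0.3577  0.1385] dish white 2628
rim plane slope [-0.033 -0.006  0.126]
cup 203 [ 0.52  -0.248  0.134]
top clem 84 [ 0.5304 -0.3376  0.1449] dish white 3005
rim plane slope [0.023 0.021 0.124]
cup 110 [ 0.531 -0.243  0.135]
```

send_rows(
  increments=[1, 0, 0, 0, 0, 0, -0.3, 1, 0, 0, 0, 0, 0, -0.4, 1, 0, 0, 0, 0, 0, -0.4, 1, 0, 0, 0, 0, 0, -0.4, 1, 0, 0, 0, 0, 0, -0.4],
)

```text
time: 16.18
tool_pos: [0.5356, -0.3506, 0.3649]
tool_rot: [-3.14, -0.001, 1.923]
contact_force: [0.6, -0.3, -5.0]
width: 0.01
grip_force: 107.4
```

send_rows(
  increments=[1, 0, 0, 0, 0, 0, -0.4, 1, 0, 0, 0, 0, 0, -0.4, 1, 0, 0, 0, 0, 0, -0.4, 1, 0, 0, 0, 0, 0, -0.4, 1, 0, 0, 0, 0, 0, -0.4],
)

```text
time: 16.8
tool_pos: [0.5356, -0.3506, 0.3649]
tool_rot: [-3.141, -0.001, 2.223]
contact_force: [-0.4, -0.6, -5.4]
width: 0.0101
grip_force: 107.4
```

send_rows(
  increments=[1, 0, 0, 0, 0, 0, -0.4, 1, 0, 0, 0, 0, 0, -0.4, 1, 0, 0, 0, 0, 0, -0.4, 1, 0, 0, 0, 0, 0, -0.4, 1, 0, 0, 0, 0, 0, -0.4],
)

```text
time: 17.42
tool_pos: [0.5356, -0.3506, 0.3649]
tool_rot: [-3.141, -0.001, 2.523]
contact_force: [-0.1, 0.0, -5.4]
width: 0.0099
grip_force: 107.4
```

send_rows(
  increments=[1, 0, 0, 0, 0, 0, -0.4, 1, 0, 0, 0, 0, 0, -0.3, 1, 0, 0, 0, 0, 0, -0.24, 1, 0, 0, 0, 0, 0, -0.2, 1, 0, 0, 0, 0, 0, -0.1],
)

```text
time: 18.05
tool_pos: [0.5356, -0.3506, 0.3649]
tool_rot: [-3.141, -0.001, 2.709]
contact_force: [0.3, -1.1, -4.9]
width: 0.01
grip_force: 107.4
```

send_rows(
  increments=[1, 0, 0, 0, 0, 0, 0, 1, 0, 0, 0, 0, 0, 0, 1, 0, 0, 0, 0, 0, 0, 1, 0, 0, 0, 0, 0, 0, 1, 0, 0, 0, 0, 0, 0],
)

```text
time: 18.68
tool_pos: [0.5356, -0.3506, 0.3649]
tool_rot: [-3.141, -0.001, 2.708]
contact_force: [0.1, -0.1, -5.7]
width: 0.0099
grip_force: 107.4
```

```bash
python3 chk.py c4
```

```text
18.675 [ 0.53564065 -0.35058569  0.36492078] [-3.14109425e+00 -1.34420351e-03  2.70780572e+00] [ 0.12650554 -0.0546569  -5.71630637] [ 0.00495475 -0.04905949 -0.00342142] 0.0098781738750235
scene clem 331 [ 0.5211 -0.3557  0.1385] dish white 2412
rim plane slope [-0.049 -0.006  0.127]
cup 282 [ 0.43  -0.308  0.132]
top clem 101 [ 0.5271 -0.3354  0.1464] dish white 3058
rim plane slope [0.007 0.013 0.123]
cup 64 [ 0.443 -0.297  0.138]
```

View pics/c4.png

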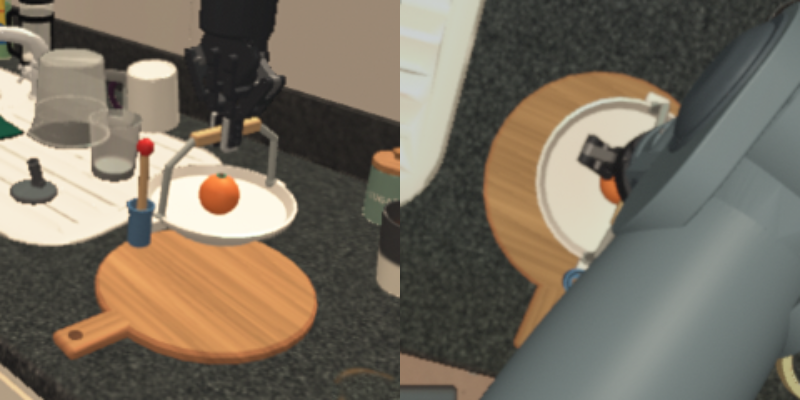

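The dish hangs level over the board, and the cup with the pick upright at (142,220) points along the board's handle. The clementine at (219,193) is centred.

```bash
python3 -c "
from plant import robot
print(robot.hand_in())"
```

```text
the job is handed in; nothing more can be done
None
```

I handed the job in at about 19 s, with the pick upright in the cup and the dish held still and level about 85 mm above the board. The cup points along the board's handle and the clementine is in the middle; I never moved near the glass or jar, but `hand_in` reported no verdict.

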